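Re-zero the coffee grinder's burrs and hold the setting

ROBOT

A 7-joint arm with a two-finger parallel gripper is mounted at the origin on a cart in front of the work surface, level with it; the furniture and walls round the work are solid. World frame = base frame: x ahead of the robot, y to its left, z up, the work surface at z = 0. Lengths are in m, angles in rad, forces in N, time in s.
With the tool pointing down it reaches from about 0.4 to 0.85 m from the base axis. Payload 4.5 kg.
Tool frame: the origin (TCP) lies between the finger pads, 19 mm behind the fingertips; this is the grasp point; z points along the fingers, y is the line along which they close (so a half turn about z gives the same grasp; the last joint's range is limited). The gripper opens to 88 mm and grips with 3 to 60 N. Pads are 18 mm wide; open, the fingers measure 123 mm over their backs; the gripper's body (75 mm by 187 mm) begins 45 mm behind the grasp point.
Start: joints at [1.338, 0.689, -0.195, 1.565, 0.157, 0.902, -0.215], TCP at [0.165, -0.603, 0.257] pointing down, gripper open.
Joint ranges: [-3.01, 3.01], [-0.46, 2.08], [-1.47, 1.51], [0.13, 2.56], [-1, 4.14], [0.04, 2.09], [-2.66, 2.66]. Speed limits (rad/s): [2.57, 2.57, 3.14, 3.14, 3.14, 3.14, 3.14].

INTERFACE

Orientations are given as a unit quaternion [x, y, z, w].
In Python, from plant import r gives the robot as it stands.
- The arm moves only by the tool step_arm, never from a script. Its argument "steps" is a list of rows, each a list of 7 numbers: the shift along the tool's x, y, z in cm, then the turn, a rotation vector about the tool's x, y, z in degrees, then the gripper's target within -1 to 1 (shut at 1, half-way at 0, fully open at -1). A call has 1 to 8 rows; each row shifts and turns the commanded pose from where the row before left it, along the tool's axes as they then stand; what a row does not reach is not made up. A row lasts 1/8 s, in which the tool goes at most 62.5 mm and 10.7 degrees, less where a joint would pass 70% of its speed; a pose out of reach is approached as far as the arm can. A call with a gripper value outside its range is refused whole. The fingers move at their own pace and stop on an object; "force" is the grip in N (left out, the last holds). Time passes only in rows, so rows that do not move let the fingers close. It gives the time, the measured TCP pose, the force, the opening and the grip force at its end, in the units of the state.
- r.get_state(): the state, without advancing time (a new reading comes with each control period).
- r.snapshot(name): name is "scene" or "top" or "wrist"; returns a dict with "pixels" (420x560x3 uint8, red, green, blue), "fx", "fy", "cx", "cy" (pixels), "cam_to_world" (4x4, takes a point from camera to world coordinates). Camera axes: x right, y down, z forward; pixel columns grow to the right and rows downward; lengths in m; the calibration is good to about 2 mm. The wrist camera is an equidistant fisheye: a pixel r from the principal point sees the ray r / f radians off the axis. A picture is of the moment at which its call begins. There is no depth.
- r.finish_job(): hands the job in; it is judged then, once.
The state is a dict: "clock": time; "q": joint angles; "qd": joint speeds; "joint_torque": joint torques, N m; "tool_pos": TCP position; "eef_rot": TCP orientation; "contact_force": force on the tool from outside, world axes, zero at the start; "moment": the same for the moment, N m; "opening": opening from 0.0 (shut) to 1.0 (fully open); "finger_force": force on a finger pad.
Only numpy, scipy, OpenCV 4.12 (cv2) and the standard library are available. Lean on these libraries where they do the work, as an engineer would, in place of code of your own. Each camera call takes 0.05 s, during which the arm holds its last target. There are 200 camera calls.

TASK

I have cleaned the coffee grinder and its grind setting must be found again: lift the dust cap off the top of the grinder and set it down gently on the bare worktop, right way up, then turn the steel thumbscrew that was under it clockwise until it seats, burrs touching. From there back it off a quarter turn anticlockwise and keep hold of it: finish while still gripping the thumbscrew there, because nothing locks it until I have nipped up the lock screw at the side. Leave the dosing cup under the spout where it stands and do not push the other things about.

Things in the scene. Friction and masses are not known exactly. Their poses are not given: they have to be found in the camera images.
- grinder: Black coffee grinder, heavy and immovable; its round steel deck (108 mm across) is 178 mm above the worktop. Origin on the worktop straight under the thumbscrew's axis; z up, -x is the side with the spout and dosing cup (roughly towards the robot), +x the motor column. It reaches 116 mm to -x (round base under the cup), 87 mm to +x and 59 mm to either side of the origin.
- cap: Grey round dust cap, an inverted cup with a steel grip knob on top, 98 mm across, 73 mm high over all, about 0.1 kg; stands loose on the grinder's deck over the thumbscrew, 2 mm clear all round a 4.5 mm high ring: lift it straight up, 45 mm clears everything. Origin at the centre of its open rim, which is 178 mm up while it is on the grinder and 0 on the worktop; z up through the knob.
- cap_grip (a point): Middle of the cap's round steel knob, 61 mm above the cap's rim. The knob is 20 to 26 mm thick and 25 mm high, from 48 to 73 mm above the rim (widest near its top).
- thumbscrew (a joint): Angle of the thumbscrew in rad: 0 = seated (burrs touch, a hard stop that cannot be passed), growing as it is backed off anticlockwise seen from above; 1.571 is a quarter turn back from the seat. Starts between 1.2 and 2.6. It turns stiffly (0.06 N m friction), stays where it is left and rises 4 mm a turn as it backs off.
- wings (a point): Middle of the thumbscrew's upright flat wings (steel bar 46 mm long, 11 mm thick, 25 mm high) on the turning axis, 204 mm above the worktop when seated. x runs along the bar (pinch across y, the 11 mm), z up; a dark line marks the +x wing's top. Bar underside 12 mm, dial ring (84 mm across) 21 mm below this point; round collar between, 36 mm across. Long dial strokes: a quarter turn apart.
- dosing_cup: Round steel dosing cup, 71 mm across, 75 mm high, standing loose on the grinder's base under the spout; origin at the centre of its foot. Leave it.
- mug: Green mug with a handle, 79 mm across (109 mm with the handle), 98 mm high, loose bystander right of the grinder; origin under its centre.
- teaspoon: Steel teaspoon, 130 x 26 x 11 mm, lying loose at the right front; origin at its middle.
- shaker: Glass shaker with a metal top, 38 mm across, 59 mm high, loose bystander; origin under its centre.
- lemon: Lemon, 71 x 53 x 51 mm, loose bystander far to the left; origin under its middle. The worktop between the grinder and the lemon, within 0.55 m ahead of the robot, is bare.
- peg_a: Purple plastic clip peg, 72 x 15 x 12 mm, lying loose far to the left; origin under its middle.
- pepper_jar: Spice jar with a dark green lid, 45 mm across, 105 mm high, loose bystander at the left rear; origin under its centre.
- tub: White and pale green round card tub, 57 mm across, 90 mm high, loose bystander behind on the left; origin under its centre.

How it is judged:
On the way, in this order (a step that is already met when the one before it is completed fails the run):
1. the dust cap stands upright on the worktop, let go (height (world z) of cap below 0.006 m and angle between cap's own z axis and vertical below 0.1 rad and linear speed of cap below 0.05 m/s and contact force between cap and the arm below 0.2 N and contact force between cap and the fingers below 0.2 N), for 0.2 s.
2. the thumbscrew is turned clockwise until it seats (value of joint thumbscrew below 0.08 rad and contact force between the fingers and grinder above 1 N and distance between the grasp point and wings below 0.025 m), for 0.1 s.
At the end, for the whole second after the job is handed in: Once seated (within 0.08 rad of its stop), the thumbscrew is backed off to 1.57 +/- 0.25 rad, still, and gripped (over 3 N, TCP within 25 mm of the wings' middle) through the last second; the cap stands upright on the worktop (rim within 6 mm of it), the dosing cup upright on the grinder's base (value of joint thumbscrew between 1.32 and 1.82 rad and velocity of joint thumbscrew between -0.1 and 0.1 rad/s and contact force between the fingers and grinder above 3 N and distance between the grasp point and wings below 0.025 m and height (world z) of cap below 0.006 m and angle between each of cap, dosing_cup's own z axis and vertical below 0.1 rad and linear speed of cap below 0.05 m/s and z of dosing_cup in the frame of grinder above 0.014 m); the arm keeps its last pose, push and grip.
It fails at once if the cap hits the worktop hard (faster than 0.5 m/s within 20 mm of it) (height (world z) of cap below 0.02 m and linear speed of cap above 0.5 m/s).
It fails at once if the dosing cup under the spout is shifted by more than 15 mm (distance of dosing_cup from where it was at the start of the episode above 0.015 m).
It fails at once if another thing on the worktop is pushed by more than 25 mm (distance of any of mug, teaspoon, shaker, lemon, peg_a, pepper_jar, tub from where it was at the start of the episode above 0.025 m).
It also fails if it takes over 48 s, if anything falls off the work surface, if the arm or the gripper's body presses on something with over 40 N, if the wrist force passes 120 N, or if a joint passes its speed limit or range.

## Working session

There is one attempt and no reset: what is moved stays moved. The work goes in short steps, Python scripts to look and compute and a tool call to move; the robot and the scene stay as the last step left them, time stands still between calls to the robot, and variables do not carry over. Pictures are saved under pics/ and viewed, at most 10 in all, crops included, and the job is handed in when it is done.

Besides the shell and the picture viewer there is one more tool, called after "Call:" by a JSON object that holds its "op" and its "data", one argument or row to a line. step_arm: Moves the arm, as the interface text tells. Its arguments: {"type":"object","properties":{"steps":{"type":"array","items":{"type":"array","items":{"type":"number"}}},"force":{"type":"number"}},"required":["steps"]}

```bash
ls; mkdir -p pics
python3 - <<'E'
from plant import r
import cv2,numpy as np
s=r.get_state(); print(s)
for n in("scene","top"):
    d=r.snapshot(n); cv2.imwrite(f"pics/{n}0.png",d["pixels"][:,:,::-1]); print(n,d["fx"],d["fy"],d["cx"],d["cy"]); print(np.round(d["cam_to_world"],4).tolist())
E
```

```text
pics
{'clock': 0.0, 'q': array([ 1.33781711,  0.69000381, -0.19449722,  1.56632611,  0.15730788,
        0.90246807, -0.21509078]), 'qd': array([ 0.00061162,  0.00122391, -0.00033002,  0.00018631, -0.00040942,
        0.00115129, -0.00065555]), 'joint_torque': array([-4.78576112e-04, -5.27564871e+01, -1.26685638e+00, -1.53434891e+01,
       -5.25085756e-02,  6.58734687e-03,  1.73044623e-04]), 'tool_pos': array([ 0.16455869, -0.60234302,  0.25660196]), 'eef_rot': array([ 9.91110837e-01,  1.33035655e-01, -1.90318541e-04, -8.86917203e-04]), 'contact_force': array([ 0.26040086, -0.43719694, -0.09139443]), 'moment': array([ 0.02963932,  0.0158774 , -0.0241045 ]), 'finger_force': 0.0, 'opening': 0.9967823305660625}
scene 414.2948670990015 414.2948670990015 281.1139161264469 209.02548909698228
[[-0.4651, -0.3495, 0.8133, -0.4089], [-0.8851, 0.1983, -0.421, 0.5523], [-0.0141, -0.9157, -0.4015, 0.6095], [0.0, 0.0, 0.0, 1.0]]
top 396.2055874835001 396.2055874835001 277.9766926943914 210.5019055886303
[[-0.0161, -0.9986, 0.051, 0.4281], [-0.9999, 0.0159, -0.004, 0.0708], [0.0032, -0.051, -0.9987, 1.2295], [0.0, 0.0, 0.0, 1.0]]
```

View pics/top0.png

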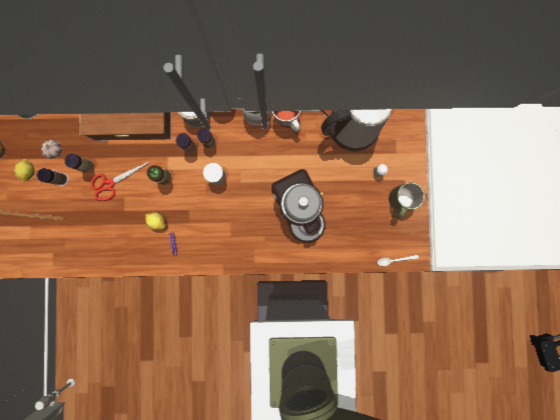

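View pics/scene0.png

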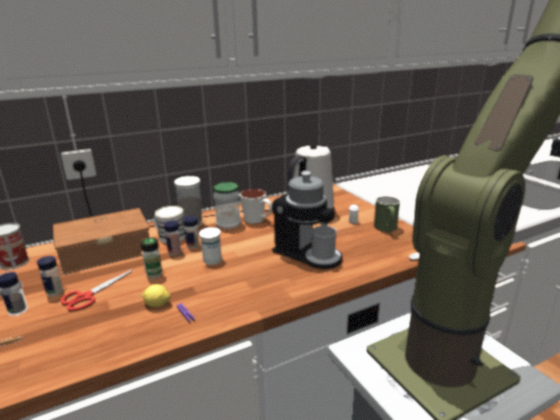

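The top view shows the cap at about (302,203), with the knob near (303,202). The cup is at (307,228), the mug at (408,198), the lemon at (155,220), the tub at (213,173), and the worktop is bare around (230,235). In the scene view the knob is at about (306,177).

```bash
cat > h.py <<'E'
import numpy as np,cv2
from plant import r
from scipy.spatial.transform import Rotation as R
def ray(d,u,v,fish=False):
    x,y=(u-d["cx"])/d["fx"],(v-d["cy"])/d["fy"]
    if fish:
        t=np.hypot(x,y); c=np.array([x/t*np.sin(t),y/t*np.sin(t),np.cos(t)]) if t>1e-9 else np.array([0,0,1.])
    else: c=np.array([x,y,1.])
    T=np.array(d["cam_to_world"]); return T[:3,3],T[:3,:3]@c
def onz(d,u,v,z,fish=False):
    o,k=ray(d,u,v,fish); return o+k*(z-o[2])/k[2]
def proj(d,p,fish=False):
    T=np.array(d["cam_to_world"]); c=T[:3,:3].T@(np.array(p)-T[:3,3])
    if fish:
        t=np.arctan2(np.hypot(c[0],c[1]),c[2]); c=np.array([*(c[:2]/np.hypot(c[0],c[1])*t),1])
    return c[0]/c[2]*d["fx"]+d["cx"],c[1]/c[2]*d["fy"]+d["cy"]
def tool(p,st=None):
    s=st or r.get_state(); return R.from_quat(s["eef_rot"]).inv().apply(np.array(p)-s["tool_pos"])*100
E
python3 - <<'E'
from h import *
t=r.snapshot("top"); s=r.snapshot("scene")
k=onz(t,303,202,.251); print("knob",k,"scene proj",proj(s,k))
for n,u,v,z in[("cupTop",307,228,.085),("lemon",155,220,.025),("tub",213,173,.09),("peg",173,244,.006),("edge",225,276,0),("place",225,235,0),("mug",408,198,.09),("spoon",398,260,0),("shaker",381,170,.055)]: print(n,onz(t,u,v,z).round(3))
for n in("top","scene"):
    d=t if n=="top" else s
    u,v=map(int,proj(d,k)); c=d["pixels"][v-40:v+60,u-50:u+50,::-1]; cv2.imwrite(f"pics/c_{n}.png",cv2.resize(c,None,fx=4,fy=4)) ; 
    print(u-50,v-40)
a=cv2.imread("pics/c_top.png");b=cv2.imread("pics/c_scene.png");cv2.imwrite("pics/c.png",np.hstack([a,b]))
E
```

```text
knob [0.49815629 0.00465307 0.251     ] scene proj (np.float64(306.4024101292818), np.float64(172.77902473501))
cupTop [ 0.435 -0.017  0.085]
lemon [0.467 0.44  0.025]
tub [0.598 0.252 0.09 ]
peg [0.393 0.391 0.006]
edge [0.292 0.232 0.   ]
place [0.418 0.231 0.   ]
mug [ 0.516 -0.31   0.09 ]
spoon [ 0.332 -0.302  0.   ]
shaker [ 0.604 -0.243  0.055]
253 162
256 132
```

View pics/c.png

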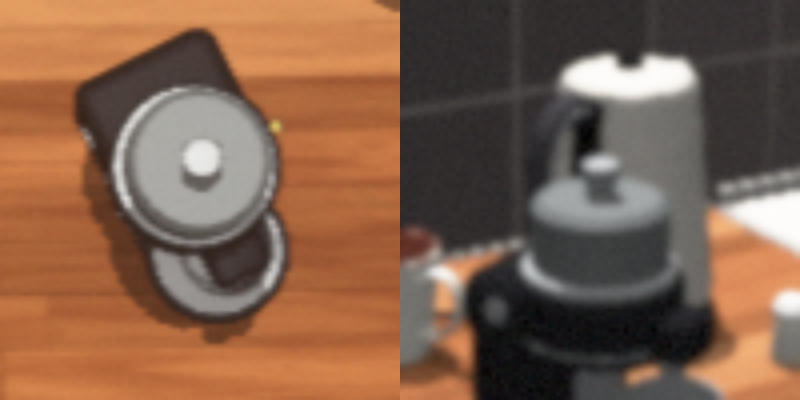

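The knob is at about (0.499, 0.003) and both views agree. I'm moving over there now.

Call:
{"op": "step_arm", "data": {
  "steps": [
    [4,-4.1,-1,0,0,0,-1],
    [4,-4.1,-1,0,0,0,-1],
    [4,-4.1,-1,0,0,0,-1],
    [4,-4.1,-1,0,0,0,-1],
    [4,-4.1,-1,0,0,0,-1],
    [4,-4.1,-1,0,0,0,-1],
    [4,-4.1,-1,0,0,0,-1],
    [4,-4.1,-1,0,0,0,-1]
  ],
  "force": 20
}}

```text
clock: 1.2
tool_pos: [0.3876, -0.2005, 0.3379]
eef_rot: [0.991, 0.133, 0.0, 0.0]
contact_force: [1.7, -0.2, 0.2]
opening: 1.003
finger_force: 0.0
```

Run:
```python
from h import *
s=r.get_state(); print(s["clock"],s["q"].round(2),s["tool_pos"],R.from_quat(s["eef_rot"]).as_matrix().round(3).tolist()); print(tool([.499,.003,.33]))
```

```text
1.2 [ 0.55  0.33 -0.24  1.98  0.11  0.83 -1.06] [ 0.38764496 -0.20045368  0.33785984] [[0.965, 0.263, 0.0], [0.263, -0.965, -0.0], [0.0, 0.0, -1.0]]
[ 16.10237818 -16.69282003   0.78381574]
```

Call:
{"op": "step_arm", "data": {
  "steps": [
    [4.0,-4.2,0.1,0,0,0,-1],
    [4.0,-4.2,0.2,0,0,0,-1],
    [4.0,-4.2,0.2,0,0,0,-1],
    [4.1,-4.1,0.3,0,0,0,-1],
    [0,0,0,0,0,0,-1]
  ]
}}

```text
clock: 1.82
tool_pos: [0.4998, 0.0069, 0.3292]
eef_rot: [0.991, 0.137, 0.001, -0.001]
contact_force: [-0.6, -1.0, 0.1]
opening: 0.999
finger_force: 0.0
```

Run:
```python
from h import *
s=r.get_state(); print(s["clock"],s["q"].round(2),s["tool_pos"])
d=r.snapshot("wrist"); print(d["fx"],d["cx"],d["cy"]); cv2.imwrite("pics/w1.png",d["pixels"][:,:,::-1]); print(proj(d,[.499,.003,.251],True),np.round(d["cam_to_world"],3).tolist())
```

```text
1.825 [ 0.08  0.44 -0.27  1.84  0.14  0.89 -1.56] [0.49979597 0.00687341 0.32919124]
325.19226210127806 278.45982206059637 213.19763838331758
(np.float64(283.6446001335537), np.float64(234.82700281163085)) [[0.273, -0.911, -0.31, 0.581], [-0.962, -0.259, -0.085, 0.029], [-0.003, 0.321, -0.947, 0.458], [0.0, 0.0, 0.0, 1.0]]
```

View pics/w1.png

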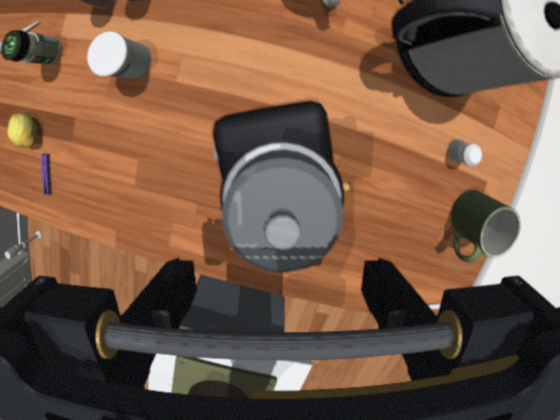

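In the wrist picture the knob's top is at about (283,231), 4 px from the prediction, so the knob sits at about (0.500, 0.003). Nothing is in the way on the descent.

Call:
{"op": "step_arm", "data": {
  "steps": [
    [0,0.35,2,0,0,0,-1],
    [0,0,2.5,0,0,0,-1],
    [0,0,2.0,0,0,0,-1],
    [0,0,1.0,0,0,0,-1],
    [0,0,0,0,0,0,-1]
  ]
}}

```text
clock: 2.5
tool_pos: [0.4986, -0.003, 0.2542]
eef_rot: [0.991, 0.132, -0.001, 0.0]
contact_force: [0.1, 1.0, -0.2]
opening: 1.002
finger_force: 0.0
```

Run:
```python
from h import *
s=r.get_state(); print(s["clock"],s["q"].round(2),s["tool_pos"],tool([.4995,.003,.2475],s), s["contact_force"])
```

```text
2.5 [ 0.07  0.54 -0.24  1.94  0.19  0.69 -1.6 ] [ 0.49864192 -0.00302734  0.25417228] [ 0.24182826 -0.55934755  0.66670343] [ 0.12813572  1.02257955 -0.18301037]
```

Call:
{"op": "step_arm", "data": {
  "steps": [
    [0.2,-0.5,0.6,0,0,0,-1],
    [0,0,0,0,0,0,-1],
    [0,0,0,0,0,0,-1]
  ]
}}

```text
clock: 2.88
tool_pos: [0.5, 0.0035, 0.2487]
eef_rot: [0.991, 0.133, 0.0, 0.0]
contact_force: [-0.9, -0.9, -0.7]
opening: 1.001
finger_force: 0.0
```

Run:
```python
from h import *
s=r.get_state(); print(s["clock"],s["tool_pos"],tool([.4995,.003,.2475],s), s["contact_force"])
```

```text
2.875 [0.50000136 0.00354392 0.24871892] [-0.06279526  0.03919558  0.1218616 ] [-0.85198507 -0.88073043 -0.66111313]
```

Call:
{"op": "step_arm", "data": {
  "steps": [
    [0,0,0.1,0,0,0,1],
    [0,0,0,0,0,0,1],
    [0,0,0,0,0,0,1],
    [0,0,0,0,0,0,1],
    [0,0,0,0,0,0,1],
    [0,0,0,0,0,0,1]
  ],
  "force": 25
}}

```text
clock: 3.62
tool_pos: [0.4998, 0.0034, 0.2474]
eef_rot: [0.991, 0.133, -0.0, 0.0]
contact_force: [-0.7, 0.3, 0.1]
opening: 0.34
finger_force: 0.0
```

Call:
{"op": "step_arm", "data": {
  "steps": [
    [0,0,0,0,0,0,1],
    [0,0,0,0,0,0,1],
    [0,0,-0.5,0,0,0,1],
    [0,0,-1,0,0,0,1]
  ]
}}

```text
clock: 4.12
tool_pos: [0.4995, 0.0033, 0.2627]
eef_rot: [0.991, 0.133, -0.0, 0.0]
contact_force: [0.7, -0.0, -1.2]
opening: 0.272
finger_force: 25.0
```

Call:
{"op": "step_arm", "data": {
  "steps": [
    [0,0,-2,0,0,0,1],
    [0,0,-2.5,0,0,0,1],
    [0,0,-1,0,0,0,1],
    [-0.2,-2.5,0,0,0,0,1],
    [-0.4,-4.5,0,0,0,0,1],
    [-0.4,-5.0,0,0,0,0,1],
    [-0.4,-5.0,0,0,0,0,1],
    [-0.4,-4.5,0,0,0,0,1]
  ]
}}

```text
clock: 5.12
tool_pos: [0.4248, 0.2076, 0.3174]
eef_rot: [0.991, 0.133, -0.0, -0.0]
contact_force: [0.3, 0.0, -0.6]
opening: 0.272
finger_force: 25.0
```

Call:
{"op": "step_arm", "data": {
  "steps": [
    [-0.1,-2,1.5,0,0,0,1],
    [0,0,4,0,0,0,1],
    [0,0,4,0,0,0,1],
    [0,0,4,0,0,0,1],
    [0,0,3,0,0,0,1],
    [0,0,2,0,0,0,1],
    [0,0,1,0,0,0,1],
    [0,0,0,0,0,0,1]
  ]
}}

```text
clock: 6.12
tool_pos: [0.4194, 0.225, 0.1221]
eef_rot: [0.991, 0.133, -0.0, 0.0]
contact_force: [0.1, -0.3, -1.2]
opening: 0.27
finger_force: 25.0
```

Run:
```python
from h import *
s=r.get_state(); print(s["clock"],s["q"].round(2),s["tool_pos"],s["contact_force"])
d=r.snapshot("scene"); a=d["pixels"][:,:,::-1]
w=r.snapshot("top")["pixels"][:,:,::-1]
cv2.imwrite("pics/p2.png",np.hstack([cv2.resize(w[130:330,120:420],(400,267)),cv2.resize(a[130:330,100:400],(400,267))]))
```

```text
6.125 [-0.51  0.74 -0.13  2.12  0.32  0.3  -2.21] [0.41938841 0.22501586 0.12211996] [ 0.09128647 -0.26916369 -1.20058428]
```

View pics/p2.png

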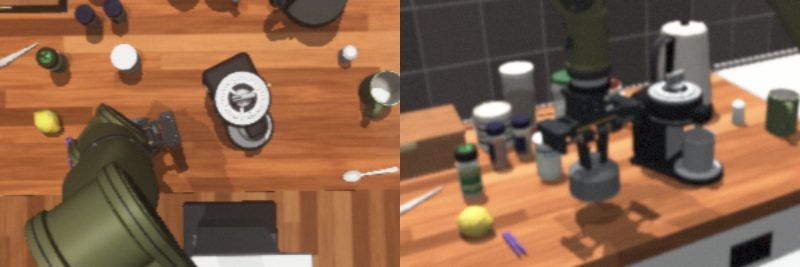

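The cap hangs upright in the gripper over bare worktop, and the wings are now exposed on the grinder. Now I'll lower it.

Call:
{"op": "step_arm", "data": {
  "steps": [
    [0,0,2,0,0,0,1],
    [0,0,1.5,0,0,0,1],
    [0,0,0.8,0,0,0,1],
    [0,0,0.5,0,0,0,1],
    [0,0,0.3,0,0,0,1],
    [0,0,0.1,0,0,0,1],
    [0,0,0,0,0,0,1]
  ]
}}

```text
clock: 7.1
tool_pos: [0.4196, 0.2251, 0.0706]
eef_rot: [0.991, 0.133, 0.0, -0.0]
contact_force: [-0.8, -0.1, -0.5]
opening: 0.273
finger_force: 25.0
```

Call:
{"op": "step_arm", "data": {
  "steps": [
    [0,0,0.1,0,0,0,1],
    [0,0,0,0,0,0,1],
    [0,0,0,0,0,0,0],
    [0,0,0,0,0,0,-1],
    [0,0,0,0,0,0,-1],
    [0,0,0,0,0,0,-1],
    [0,0,0,0,0,0,-1]
  ]
}}

```text
clock: 7.98
tool_pos: [0.4195, 0.225, 0.0694]
eef_rot: [0.991, 0.133, 0.0, 0.0]
contact_force: [0.2, -0.0, 0.1]
opening: 0.815
finger_force: 0.0
```

Run:
```python
from h import *
s=r.get_state(); print(s["clock"],s["q"].round(2),s["tool_pos"],s["contact_force"],s["opening"])
d=r.snapshot("top"); a=d["pixels"][:,:,::-1]
c=proj(d,[.5,.003,.21]); u,v=map(int,c); print(c,u-25,v-25)
cv2.imwrite("pics/p3.png",cv2.resize(a[v-25:v+25,u-25:u+25],(500,500),interpolation=cv2.INTER_CUBIC))
```

```text
7.975 [-0.55  0.85 -0.07  2.14  0.34  0.16 -2.24] [0.41951558 0.22503391 0.06938882] [ 0.18861126 -0.00679508  0.05764289] 0.8146591029308416
(np.float64(302.5740962787609), np.float64(202.4286421300571)) 277 177
```

View pics/p3.png

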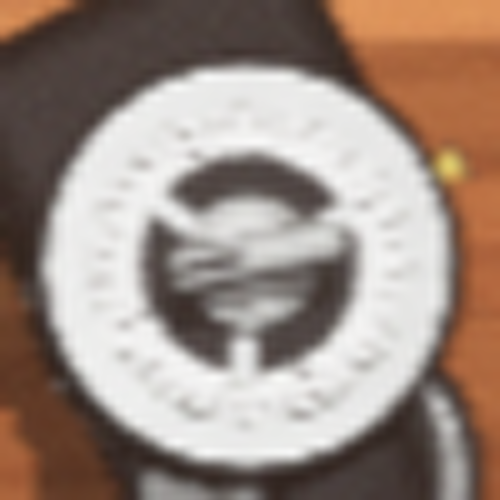

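The cap is standing on the worktop, released. Around the dial centre of the crop (245,265), the bar runs from about (170,265) to (350,235), so its world yaw is about 99° (mod 180). The dark mark seems to be on the left, which is the +y end. I'm rising and turning the tool −84° about its z.

Call:
{"op": "step_arm", "data": {
  "steps": [
    [0,0,-1.5,0,0,0,-1],
    [0,0,-4,0,0,0,-1],
    [0,0,-4,0,0,0,-1],
    [0,0,-5,0,0,-10.5,-1],
    [0,0,-5,0,0,-10.5,-1],
    [0,0,-4,0,0,-10.5,-1],
    [0,0,-2,0,0,-10.5,-1],
    [0,0,0,0,0,-10.5,-1]
  ]
}}

```text
clock: 9.02
tool_pos: [0.4201, 0.2254, 0.3261]
eef_rot: [0.829, 0.56, 0.002, 0.0]
contact_force: [-0.3, 0.1, -0.6]
opening: 1.0
finger_force: 0.0
```

Call:
{"op": "step_arm", "data": {
  "steps": [
    [0,0,0,0,0,-10.5,-1],
    [0,0,0,0,0,-10.5,-1],
    [0,0,0,0,0,-10.5,-1]
  ]
}}

```text
clock: 9.4
tool_pos: [0.4193, 0.2246, 0.3243]
eef_rot: [0.645, 0.764, -0.0, 0.0]
contact_force: [-0.3, -0.5, 0.1]
opening: 1.003
finger_force: 0.0
```

Run:
```python
from h import *
s=r.get_state(); print(s["clock"],s["q"].round(2),s["tool_pos"],R.from_quat(s["eef_rot"]).as_matrix().round(3).tolist(),tool([.5,.003,.32],s))
d=r.snapshot("top"); m=cv2.cvtColor(d["pixels"],cv2.COLOR_RGB2GRAY)
# dial centre: bright blob near
u,v=303,203; c=(m[v-30:v+30,u-30:u+30]>170).astype(np.uint8)
k=max(cv2.findContours(c,0,2)[0],key=cv2.contourArea); (x,y),ra=cv2.minEnclosingCircle(k); e=cv2.fitEllipse(cv2.convexHull(k)); print(x+u-30,y+v-30,ra,e)
for z in(.178,.184): print(onz(d,e[0][0]+u-30,e[0][1]+v-30,z))
```

```text
9.4 [-0.08  0.49 -0.78  1.89  0.42  0.94 -0.89] [0.41927911 0.22463436 0.32426109] [[-0.167, 0.986, -0.0], [0.986, 0.167, -0.001], [-0.001, -0.0, -1.0]] [-23.20081013   4.25275472   0.44112195]
301.3383617401123 202.95043182373047 20.07443618774414 ((28.278348922729492, 30.055906295776367), (39.467105865478516, 40.11137771606445), 101.36771392822266)
[0.50063843 0.00435031 0.178     ]
[0.50022465 0.0047297  0.184     ]
```

Call:
{"op": "step_arm", "data": {
  "steps": [
    [-4,0.7,0,0,0,0,-1],
    [-5,0.9,0,0,0,0,-1],
    [-5,0.9,0,0,0,0,-1],
    [-5,0.9,0,0,0,0,-1],
    [-4.1,0.8,0.4,0,0,0,-1],
    [0,0,0,0,0,0,-1],
    [0,0,0,0,0,0,-1]
  ]
}}

```text
clock: 10.32
tool_pos: [0.4979, 0.0046, 0.3204]
eef_rot: [0.648, 0.762, 0.0, -0.0]
contact_force: [-0.2, 0.3, -0.2]
opening: 1.002
finger_force: 0.0
```

Run:
```python
from h import *
s=r.get_state(); print(s["clock"],s["q"].round(2),s["tool_pos"],R.from_quat(s["eef_rot"]).as_matrix().round(3).tolist(),tool([.5,.004,.215],s))
d=r.snapshot("wrist"); c=proj(d,[.5,.004,.217],True); u,v=map(int,c); print(c,u-50,v-50, [proj(d,[.5+.023*np.cos(a),.004+.023*np.sin(a),.217],True) for a in np.radians([99,279])])
cv2.imwrite("pics/w3.png",cv2.resize(d["pixels"][v-50:v+50,u-50:u+50,::-1],(600,600),interpolation=cv2.INTER_CUBIC))
```

```text
10.325 [ 0.39  0.52 -0.77  1.84  0.44  0.96 -0.41] [0.49785695 0.00457155 0.32040377] [[-0.161, 0.987, -0.0], [0.987, 0.161, 0.001], [0.001, -0.0, -1.0]] [-0.09721061  0.20471344 10.54027454]
(np.float64(281.52546287317665), np.float64(220.87265401849044)) 231 170 [(np.float64(281.7538026918045), np.float64(191.56137375545038)), (np.float64(281.29588092836167), np.float64(248.36586488776143))]
```

View pics/w3.png

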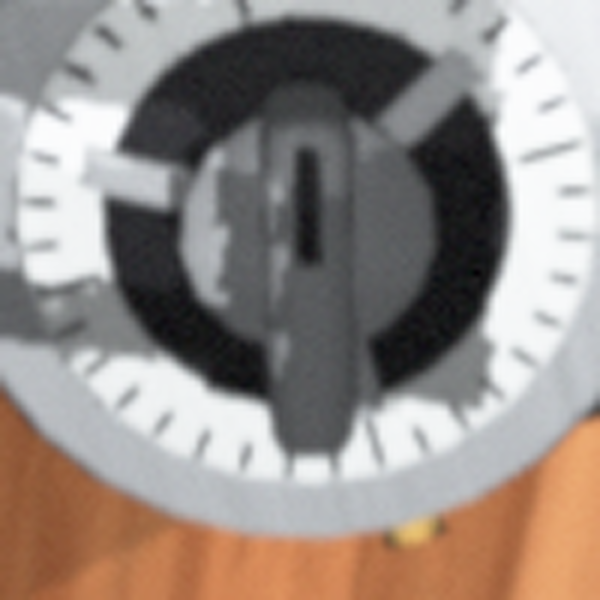

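The bar lies along the tool's x axis within about 1°. It runs from crop (311,100) to (312,450), with the dark mark at the +y end, so the wing's yaw is about 99°. Descending to pinch it.

Call:
{"op": "step_arm", "data": {
  "steps": [
    [0,0.3,3,0,0,0,-1],
    [0,0,3,0,0,0,-1],
    [0,0,2.5,0,0,0,-1],
    [0,0,1.5,0,0,0,-1],
    [0,0,0.4,0,0,0,-1],
    [0,0,0,0,0,0,-1],
    [0,0,0,0,0,0,-1]
  ],
  "force": 25
}}

```text
clock: 11.25
tool_pos: [0.5017, 0.0046, 0.2172]
eef_rot: [0.648, 0.762, 0.001, 0.001]
contact_force: [0.4, 0.1, 0.0]
opening: 0.997
finger_force: 0.0
```

Run:
```python
from h import *
s=r.get_state(); print(s["clock"],s["q"].round(2),s["tool_pos"],s["contact_force"],s["moment"],tool([.5005,.004,.215],s))
```

```text
11.25 [ 0.31  0.66 -0.66  1.96  0.61  0.73 -0.56] [0.50174728 0.00456983 0.21720352] [0.35013178 0.06896265 0.02841454] [-0.05893404 -0.12053325  0.03758442] [-0.03607914 -0.1326614   0.22013243]
```

Call:
{"op": "step_arm", "data": {
  "steps": [
    [0,-0.1,0.2,0,0,0,1],
    [0,0,0,0,0,0,1],
    [0,0,0,0,0,0,1],
    [0,0,0,0,0,0,1],
    [0,0,0,0,0,0,1],
    [0,0,0,0,0,0,1],
    [0,0,0,0,0,0,1],
    [0,0,0,0,0,0,1]
  ],
  "force": 30
}}

```text
clock: 12.25
tool_pos: [0.5008, 0.0043, 0.2145]
eef_rot: [0.648, 0.762, 0.0, 0.0]
contact_force: [1.6, -0.4, -2.0]
opening: 0.123
finger_force: 30.0
```

Call:
{"op": "step_arm", "data": {
  "steps": [
    [0,0,0,0,0,0,1],
    [0,0,0,0,0,0,1]
  ]
}}

```text
clock: 12.5
tool_pos: [0.5007, 0.0043, 0.2145]
eef_rot: [0.648, 0.762, 0.0, 0.0]
contact_force: [1.2, -0.7, -2.5]
opening: 0.126
finger_force: 30.0
```

Run:
```python
from h import *
s=r.get_state(); print(s["clock"],s["q"].round(2),s["tool_pos"],s["contact_force"],s["moment"],s["opening"]*88,s["finger_force"])
```

```text
12.5 [ 0.31  0.66 -0.66  1.97  0.61  0.72 -0.56] [0.50068568 0.00425747 0.21446156] [ 1.21016634 -0.74363283 -2.5422755 ] [-0.00860823 -0.51143275  0.05061538] 11.102169655738493 29.999485253356397
```

Gripped at 11 mm with 30 N. Turning clockwise from above, which is +z about the tool.

Call:
{"op": "step_arm", "data": {
  "steps": [
    [0,0,0.01,0,0,6,1],
    [0,0,0.01,0,0,8,1],
    [0,0,0.01,0,0,8,1],
    [0,0,0.01,0,0,8,1],
    [0,0,0.01,0,0,8,1],
    [0,0,0.01,0,0,8,1],
    [0,0,0.01,0,0,6,1],
    [0,0,0,0,0,0,1]
  ]
}}

```text
clock: 13.5
tool_pos: [0.4998, 0.0045, 0.2138]
eef_rot: [0.916, 0.402, -0.0, -0.0]
contact_force: [-0.6, 1.3, 1.7]
opening: 0.116
finger_force: 30.0
```

```bash
cat > s.py <<'E'
from h import *
s=r.get_state(); M=R.from_quat(s["eef_rot"]).as_matrix()
print(s["clock"],s["q"].round(2),s["tool_pos"].round(4),s["contact_force"].round(1),s["moment"].round(3),round(s["opening"]*88,1),s["finger_force"],"yaw",np.degrees(np.arctan2(M[1,0],M[0,0])),"tilt",M[2].round(3))
E
python3 s.py
```

```text
13.5 [ 0.15  0.62 -0.4   1.98  0.39  0.62 -1.25] [0.4998 0.0045 0.2138] [-0.6  1.3  1.7] [ 0.148  0.141 -0.079] 10.2 30.000435928814113 yaw 47.36189497826429 tilt [-0.001 -0.    -1.   ]
```

Call:
{"op": "step_arm", "data": {
  "steps": [
    [0,0,0.01,0,0,6,1],
    [0,0,0.01,0,0,6,1],
    [0,0,0.01,0,0,6,1],
    [0,0,0,0,0,4,1],
    [0,0,0,0,0,0,1]
  ]
}}

```text
clock: 14.12
tool_pos: [0.4996, 0.0049, 0.2135]
eef_rot: [0.975, 0.22, -0.001, -0.0]
contact_force: [-2.4, 2.4, 4.0]
opening: 0.122
finger_force: 30.0
```

```bash
python3 s.py
```

```text
14.125 [ 0.08  0.6  -0.29  1.98  0.29  0.6  -1.53] [0.4996 0.0049 0.2135] [-2.4  2.4  4. ] [ 0.463  0.479 -0.025] 10.7 30.000958386808634 yaw 25.45454533877286 tilt [-0.001 -0.001 -1.   ]
```

Call:
{"op": "step_arm", "data": {
  "steps": [
    [0,0,0,0,0,4,1],
    [0,0,0,0,0,4,1],
    [0,0,0,0,0,0,1]
  ]
}}

```text
clock: 14.5
tool_pos: [0.4996, 0.0049, 0.2134]
eef_rot: [0.988, 0.153, -0.001, -0.0]
contact_force: [-3.1, 2.7, 4.6]
opening: 0.135
finger_force: 31.9
```

```bash
python3 s.py
```

```text
14.5 [ 0.05  0.6  -0.25  1.98  0.25  0.59 -1.62] [0.4996 0.0049 0.2134] [-3.1  2.7  4.6] [0.488 0.535 0.651] 11.9 31.868393148179166 yaw 17.600215301713025 tilt [-0.001 -0.    -1.   ]
```

The moment about z jumped to +0.65 N m and the bar cocked slightly in the pads, so the screw is on its stop. I'll press a bit more and hold.

Call:
{"op": "step_arm", "data": {
  "steps": [
    [0,0,0,0,0,2,1],
    [0,0,0,0,0,0,1],
    [0,0,0,0,0,0,1]
  ]
}}

```text
clock: 14.88
tool_pos: [0.4996, 0.0048, 0.2134]
eef_rot: [0.991, 0.134, -0.001, -0.0]
contact_force: [-3.2, 3.4, 4.5]
opening: 0.137
finger_force: 33.8
```

```bash
python3 s.py
```

```text
14.875 [ 0.05  0.6  -0.23  1.98  0.24  0.59 -1.65] [0.4996 0.0048 0.2134] [-3.2  3.4  4.5] [0.747 0.772 0.762] 12.0 33.82576416595839 yaw 15.428076013601059 tilt [-0.001 -0.001 -1.   ]
```

Call:
{"op": "step_arm", "data": {
  "steps": [
    [0,0,0,0,0,-2,1],
    [0,0,0,0,0,-2,1],
    [0,0,0,0,0,0,1]
  ]
}}

```text
clock: 15.25
tool_pos: [0.4996, 0.0048, 0.2134]
eef_rot: [0.986, 0.168, -0.001, -0.0]
contact_force: [-3.4, 2.9, 4.6]
opening: 0.128
finger_force: 30.6
```

```bash
python3 s.py
```

```text
15.25 [ 0.06  0.6  -0.26  1.98  0.26  0.59 -1.6 ] [0.4996 0.0048 0.2134] [-3.4  2.9  4.6] [0.739 0.766 0.527] 11.3 30.62343606899958 yaw 19.37417700570599 tilt [-0.001 -0.001 -1.   ]
```

Backing off by about 92° (the seat's flush yaw is about 22°, so the target tool yaw is about 112°).

Call:
{"op": "step_arm", "data": {
  "steps": [
    [0,0,0,0,0,-6,1],
    [0,0,-0.01,0,0,-9,1],
    [0,0,-0.01,0,0,-9,1],
    [0,0,-0.01,0,0,-9,1],
    [0,0,-0.01,0,0,-9,1],
    [0,0,-0.01,0,0,-9,1],
    [0,0,-0.01,0,0,-9,1],
    [0,0,-0.01,0,0,-9,1]
  ]
}}

```text
clock: 16.25
tool_pos: [0.5006, 0.0043, 0.2142]
eef_rot: [0.717, 0.697, 0.001, -0.0]
contact_force: [-2.3, 3.0, 2.4]
opening: 0.121
finger_force: 30.0
```

Call:
{"op": "step_arm", "data": {
  "steps": [
    [0,0,-0.01,0,0,-9,1],
    [0,0,-0.01,0,0,-8,1],
    [0,0,-0.01,0,0,-6,1],
    [0,0,0,0,0,0,1],
    [0,0,0,0,0,0,1],
    [0,0,0,0,0,0,1]
  ]
}}

```text
clock: 17.0
tool_pos: [0.5009, 0.0044, 0.2145]
eef_rot: [0.565, 0.825, 0.001, 0.0]
contact_force: [0.6, 2.2, 1.1]
opening: 0.114
finger_force: 30.0
```

```bash
python3 s.py
python3 - <<'E'
from h import *
a=r.snapshot("wrist")["pixels"]; b=r.snapshot("scene")["pixels"]
cv2.imwrite("pics/e.png",np.hstack([cv2.resize(a[120:420,130:430],(400,400)),cv2.resize(b[130:330,180:380],(400,400))])[:,:,::-1])
E
```

```text
17.0 [ 0.34  0.68 -0.72  1.97  0.66  0.75 -0.41] [0.5009 0.0044 0.2145] [0.6 2.2 1.1] [ 0.495 -0.28  -0.01 ] 10.1 29.9996080622077 yaw 111.21150814512436 tilt [-0.     0.002 -1.   ]
```

View pics/e.png

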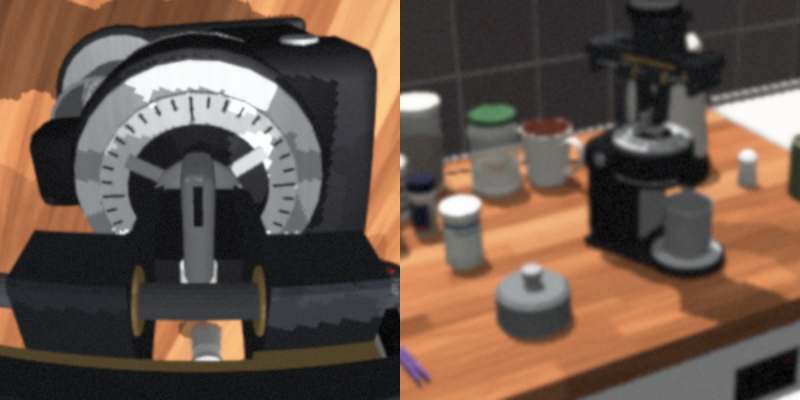

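The wrist view shows the wing held flush in the pads at about (198,205), a quarter turn from the seat. The scene view shows the cap upright at about (533,300) and the dosing cup still in place at about (685,230). Handing in.

```bash
python3 -c "
from plant import r
print(r.finish_job())"
```

```text
the job is handed in; nothing more can be done
None
```

I set the dust cap upright on the bare worktop, seated the thumbscrew and backed it off about 90° by the tool's measured turn. I handed the job in at about 17 s with the wings still gripped at 30 N; no verdict came back.

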